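# Set the marking jig and clip in its marker

## Task

Set up the marking jig for the next cut: nudge its stiff carriage along the rail until the carriage's pointer is exactly in line with the point of the little index tab, without overshooting it, and let go. Then press the marker pen down into the two spring clips on top of the carriage, so that it lies snapped in both of them with its middle about midway between them, and the pointer is still in line with the tab. Leave the index tab and everything else on the bench where they are.

Things in the scene. Friction and masses are not known exactly. Their poses are not given: they have to be found in the camera images.
- jig: marking jig fixed to the bench: dark steel base plate 320 (x) x 150 (y) x 10 mm with a 34 mm wide rail along its x axis, top of the rail 19 mm up. Origin: centre of the underside; z up. It cannot be moved.
- carriage (a joint): travel of the carriage along the jig's +x axis, 0 to 0.175 m; it starts short of the tab and has to go in the + direction. The carriage is an aluminium block 100 mm along the rail, 104 mm across it, 19 to 42 mm above the table: too large to grasp, so push it on its rear (-x) face. Stiff: it needs about 9 N plus 20 N per m/s, does not coast, and stays where it is left.
- tab (a joint): where the index tab is clamped along the jig's +x axis, m; the pointer is in line with the tab when joint carriage equals joint tab. It is clamped: do not push it.
- pointer (a point): tip of the triangular brass pointer on the carriage's +y side, 41 mm above the table. Axes as the jig's.
- tab_point (a point): tip of the triangular brass point on the index tab, facing the pointer across a gap of about 3 mm. The tab is a dark steel block 14 x 14 mm, 39 mm high with a 4 mm screw on top, standing beside the carriage's +y side. Axes as the jig's; in line means the same x in these axes.
- push_face (a point): centre of the carriage's rear face, the face to push on (13 mm below it to its lower edge, 10 mm above it to its upper edge). Axes as the jig's; push along +x. The base plate's top is 22 mm below this point.
- clip_seat (a point): middle of the axis of the seated marker, on the carriage, 16 mm above its top and midway between the two clips. The marker lies along this frame's y axis (across the rail), either way round. Other axes as the jig's.
- clip (a point): middle of the +y clip, on the seated marker's axis, 36 mm from clip_seat; the other clip is 36 mm to the other side. Each is 12 mm wide: two sprung steel fingers, lips 10 mm apart and 22 mm above the carriage's top, flared ends up to 31 mm above it; 60 mm clear between the clips. The marker meets the lips some 11 mm above its seat; about 5 N straight down in all snaps it in.
- marker: round marker pen with a cap, 135 mm long, 16.5 mm thick near the cap edge, tapering to 13 mm at the ends, 0.03 kg, lying on the table to the left or right of the jig. Origin at its underside, mid-length, as it first lies; y along its length.
- marker_mid (a point): centre of the marker, on its axis at mid-length
- tube_offcut: square brown steel tube offcut, 20x20x130 mm, lies flat, long axis y (bystander, about as long as the marker but square and plain). Origin: centre of the underside.
- oil_can: blue oil can with spout, 68x106x152 mm tall, stands close behind the jig (bystander; do not knock it over). Origin: centre of the underside.
- nipple_0: threaded steel pipe nipple, 32x50x28 mm, on the table behind the jig (bystander). Origin: centre of the underside.
- elbow_c: copper pipe elbow, 55x55x26 mm, on the table in front of the jig (bystander). Origin: centre of the underside.
- v_block: grey steel V block, 50x50x36 mm, on the table in front of the jig (bystander). Origin: centre of the underside.
- pencil: green pencil, 7x117x7 mm (bystander). Origin: centre of the underside.

How it is judged:
By the outcome, as a careful person would: the job done as asked, in the order asked, and still so for the second after the job is handed in, with the robot touching nothing.
It also fails if it takes over 58 s, if anything falls off the work surface, if the arm or the gripper's body presses on something with over 40 N, if the wrist force passes 120 N, or if a joint passes its speed limit or range.

## Robot

A 7-joint arm with a two-finger parallel gripper is mounted at the origin on a cart in front of the work surface, level with it; the furniture and walls round the work are solid. World frame = base frame: x ahead of the robot, y to its left, z up, the work surface at z = 0. Lengths are in m, angles in rad, forces in N, time in s.
With the tool pointing down it reaches from about 0.425 to 1.025 m from the base axis. Payload 9.4 kg.
Tool frame: the origin (TCP) lies at the very end of the fingers, on their centre line; the grasp point (between the pads) lies arm.pinch_z behind it (arm.pinch_z is the distance from the TCP to the grasp point, in m); z points along the fingers, y is the line along which they close (so a half turn about z gives the same grasp; the last joint's range is limited). The gripper opens to 93 mm and grips with 3 to 60 N. Pads are 15 mm wide; open, the fingers measure 128 mm over their backs; the gripper's body (75 mm by 188 mm) begins 65 mm behind the grasp point.
Start: joints at [-0.077, 0.599, -0.003, 1.599, 0.002, 0.943, -0.08], TCP at [0.725, -0, 0.219] pointing down, gripper open.
Joint ranges: [-2.57, 2.57], [-0.35, 1.97], [-1.29, 1.29], [0.11, 2.56], [-1.05, 4.19], [0.11, 1.86], [-2.63, 2.63]. Speed limits (rad/s): [2.22, 2.22, 3.01, 3.01, 3.14, 3.14, 3.14].

## Interface

Orientations are given as a unit quaternion [x, y, z, w].
In Python, from workcell import arm, imaging, probe_bus gives the robot as it stands (arm), with the cameras (imaging) and the readings (probe_bus).
- The arm moves only by the shell command python3 shift.py 'ROWS' [FORCE]. ROWS is a JSON list of rows, 1 to 20 of them, each of 7 numbers: a rotation vector rx, ry, rz in rad, then dx, dy, dz in m, then the finger opening in m; each row shifts and turns the commanded pose from where the row before left it, along the tool's axes as they then stand; what a row does not reach is not made up. A row lasts 1/12 s, in which the tool goes at most 0.0417 m and 0.125 rad, less where a joint would pass 70% of its speed; a pose out of reach is approached as far as the arm can. The fingers move at their own pace and stop on an object; FORCE is the grip in N (left out, the last holds). Time passes only in rows, so rows that do not move let the fingers close. It prints the time, the measured TCP pose, the force, the opening and the grip force at its end.
- probe_bus.observe(): the state, without advancing time (a new reading comes with each control period).
- imaging.get_image(name): name is "scene" or "side" or "wrist"; returns the picture (420x560x3 uint8, red, green, blue); there is no depth.
- imaging.camera_model(name): a dict with "camera_matrix" (3x3 intrinsics, pixels), "view" (4x4, takes a point from world to camera coordinates). Camera axes: x right, y up, looking along -z (the intrinsics and any distortion apply to the point x, -y, -z); pixel columns grow to the right and rows downward; lengths in m; the calibration is good to about 2 mm. A picture is of the moment at which its call begins: read the wrist's pose just before it. camera_model takes no time and is no camera call; for the wrist camera it gives the pose at the moment of the call.
- arm.finish_job(): hands the job in; it is judged then, once.
The state is a dict: "t": time; "q": joint angles; "joint_velocities": joint speeds; "effort": joint torques, N m; "position": TCP position; "tool_rot": TCP orientation; "force": force on the tool from outside, world axes, zero at the start; "torque": the same for the moment, N m; "opening": finger opening in m; "finger_force": force on a finger pad.
Only numpy, scipy, OpenCV 4.12 (cv2) and the standard library are available. Lean on these libraries where they do the work, as an engineer would, in place of code of your own. Each camera call takes 0.05 s, during which the arm holds its last target. There are 200 camera calls.

## Working session

There is one attempt and no reset: what is moved stays moved. The work goes in short steps, Python scripts to look and compute and a shell command to move; the robot and the scene stay as the last step left them, time stands still between calls to the robot, and variables do not carry over. Pictures are saved under pics/ and viewed, at most 10 in all, crops included, and the job is handed in when it is done.

```bash
ls; mkdir -p pics; python3 - <<'E'
from workcell import arm, imaging, probe_bus
import cv2, numpy as np
s=probe_bus.observe(); print(s['t'],s['position'],s['tool_rot'],s['opening'],arm.pinch_z)
a=imaging.get_image("scene"); b=imaging.get_image("side"); w=imaging.get_image("wrist")
for n,i in (("scene",a),("side",b),("wrist",w)):
    cv2.imwrite(f"pics/{n}0.png",i[:,:,::-1]); m=imaging.camera_model(n); print(n,m.keys(),np.round(np.array(m["camera_matrix"]),1).tolist(),np.round(np.array(m["view"]),3).tolist(), {k:v for k,v in m.items() if k not in("camera_matrix","view")})
E
```

```text
pics
shift.py
workcell.py
0.0 [7.24505353e-01 3.72866889e-07 2.17768370e-01] [ 7.07087672e-01  7.07125463e-01 -5.88375269e-04 -5.07794942e-04] 0.09302519449418992 0.0188
scene dict_keys(['camera_matrix', 'view']) [[385.3, 0.0, 288.7], [0.0, 385.3, 203.7], [0.0, 0.0, 1.0]] [[0.856, -0.516, 0.018, -0.444], [0.318, 0.554, 0.769, -0.297], [-0.407, -0.653, 0.639, -0.726], [0.0, 0.0, 0.0, 1.0]] {}
side dict_keys(['camera_matrix', 'view']) [[441.7, 0.0, 284.2], [0.0, 441.7, 210.3], [0.0, 0.0, 1.0]] [[0.999, 0.032, 0.023, -0.574], [-0.035, 0.487, 0.872, -0.069], [0.017, -0.873, 0.488, -1.205], [0.0, 0.0, 0.0, 1.0]] {}
wrist dict_keys(['camera_matrix', 'view']) [[358.3, 0.0, 280.3], [0.0, 358.3, 210.1], [0.0, 0.0, 1.0]] [[1.0, -0.001, -0.001, -0.724], [0.0, 0.959, -0.284, 0.034], [0.001, 0.284, 0.959, -0.391], [0.0, 0.0, 0.0, 1.0]] {}
```

View pics/scene0.png

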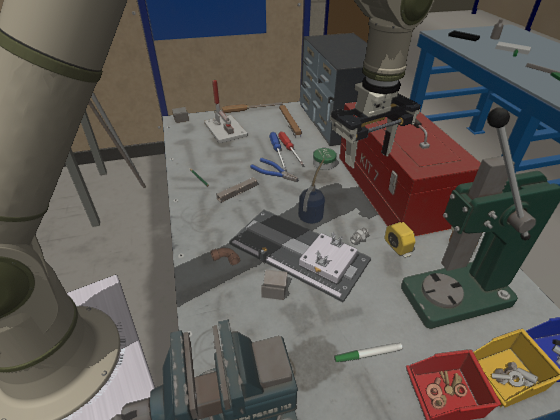

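View pics/side0.png

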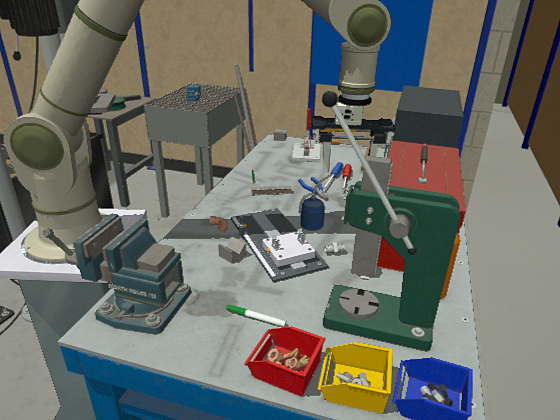

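View pics/wrist0.png

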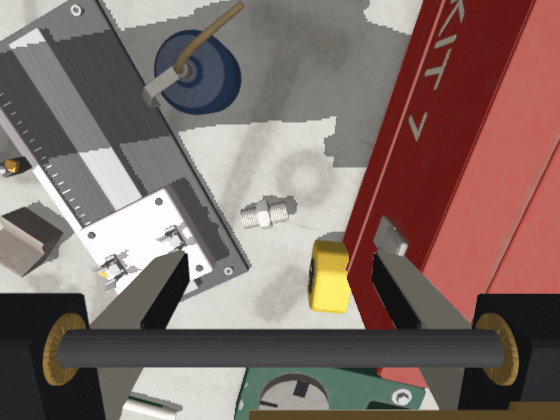

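The scene, side and wrist views show the jig running diagonally: its +x points to the upper left of the wrist picture, at about 121° heading. The carriage is at wrist (150,240), the tab at about (10,168), and the oil can beside the rail at (197,70). The marker is at the bottom edge, at scene (370,352) and side (255,314). I'll turn the tool along the rail with the camera on the tab side.

```bash
cat > h.py <<'E'
from workcell import arm, imaging, probe_bus
import cv2, numpy as np
from scipy.spatial.transform import Rotation as R
def cam(n): m=imaging.camera_model(n); return np.array(m["camera_matrix"]),np.array(m["view"])
def snap(n,f):
    K,V=cam(n); im=imaging.get_image(n)[:,:,::-1]; cv2.imwrite(f"pics/{f}.png",im); np.savez(f"pics/{f}.npz",K=K,V=V); return im
def load(f): d=np.load(f"pics/{f}.npz"); return d["K"],d["V"]
def P(K,V): return K@np.diag([1,-1,-1])@V[:3]
def tri(obs):  # [(file,u,v)...]
    A=[]
    for f,u,v in obs: p=P(*load(f)); A+=[u*p[2]-p[0],v*p[2]-p[1]]
    A=[a/np.linalg.norm(a[:3]) for a in A]
    X=np.linalg.svd(np.array(A))[2][-1]; X=X[:3]/X[3]
    return X,[np.round(proj(f,X)-(u,v),1).tolist() for f,u,v in obs]
def proj(f,X): p=P(*load(f))@np.append(X,1); return p[:2]/p[2]
def onz(f,u,v,z):
    K,V=load(f); d=V[:3,:3].T@np.array([(u-K[0,2])/K[0,0],-(v-K[1,2])/K[1,1],-1]); c=-V[:3,:3].T@V[:3,3]
    return c+d*(z-c[2])/d[2]
def st():
    s=probe_bus.observe(); M=R.from_quat(s['tool_rot']).as_matrix()
    print(round(s['t'],2),'pos',np.round(s['position'],4),'yaw_y',round(np.degrees(np.arctan2(M[1,1],M[0,1])),2),'z',np.round(M[:,2],3),'F',np.round(s['force'],1),'q7',round(s['q'][6],2),'op',round(s['opening'],4))
    return np.array(s['position']),M
def totool(target,yaw_deg):
    p,M=st(); d=M.T@(np.array(target)-p); yw=np.arctan2(M[1,1],M[0,1]); dy=(np.radians(yaw_deg)-yw+np.pi)%(2*np.pi)-np.pi
    print('tool shift',np.round(d,4),'rz',round(-dy,4))
E
python3 - <<'E'
from h import *
for n in("scene","side","wrist"): K,V=cam(n); np.savez(f"pics/{n}0.npz",K=K,V=V)
E
python3 shift.py '[[0,0,0,0,-0.0375,0,0.093],[0,0,0,0,-0.0375,0,0.093],[0,0,0,0,-0.0375,0,0.093],[0,0,0,0,-0.0375,0,0.093],[0,0,-0.125,0,0,0,0.093],[0,0,-0.125,0,0,0,0.093],[0,0,-0.125,0,0,0,0.093],[0,0,-0.125,0,0,0,0.093],[0,0,-0.125,0,0,0,0.093],[0,0,-0.125,0,0,0,0.093],[0,0,-0.125,0,0,0,0.093],[0,0,-0.125,0,0,0,0.093],[0,0,-0.125,0,0,0,0.093],[0,0,-0.125,0,0,0,0.093],[0,0,-0.125,0,0,0,0.093],[0,0,-0.125,0,0,0,0.093],[0,0,-0.125,0,0,0,0.093],[0,0,-0.125,0,0,0,0.093],[0,0,-0.125,0,0,0,0.093],[0,0,-0.125,0,0,0,0.093]]'
python3 shift.py '[[0,0,-0.1,0,0,0,0.0],[0,0,0,0,0,0,0],[0,0,0,0,0,0,0]]'
python3 -c "
from h import *
st(); snap('wrist','w1')"
```

```text
t: 1.82
position: [0.5748, -0.0001, 0.2185]
tool_rot: [-0.216, 0.976, -0.0, -0.0]
force: [-0.1, 0.1, 0.1]
opening: 0.093
finger_force: 0.0
t: 2.07
position: [0.5749, -0.0003, 0.2184]
tool_rot: [-0.26, 0.966, 0.0, -0.0]
force: [-0.3, -0.0, 0.9]
opening: 0.0779
finger_force: 0.0
2.07 pos [ 5.749e-01 -3.000e-04  2.184e-01] yaw_y 120.11 z [-0.  0. -1.] F [-0.3 -0.   0.9] q7 1.64 op 0.0779
```

View pics/w1.png

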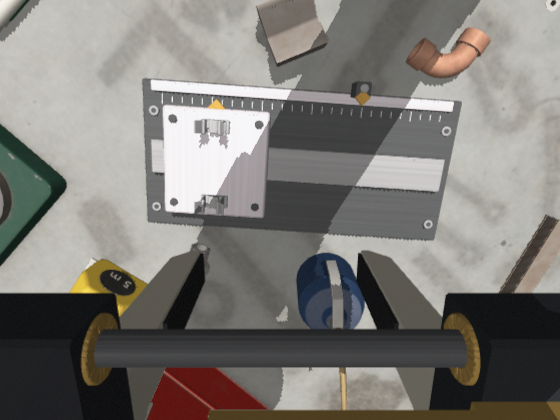

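The picture looks straight down on the jig, with +x to the right and slightly down. The pointer tip is near (216,101), the tab point near (362,104), and the carriage spans (163–270, 105–217). I'll enlarge it.

```bash
python3 - <<'E'
from h import *
a=cv2.imread('pics/w1.png')[75:245,140:470]; cv2.imwrite('pics/w1c.png',cv2.resize(a,None,fx=2.4,fy=2.4,interpolation=cv2.INTER_CUBIC))
E
```

```text
(no output)
```

View pics/w1c.png

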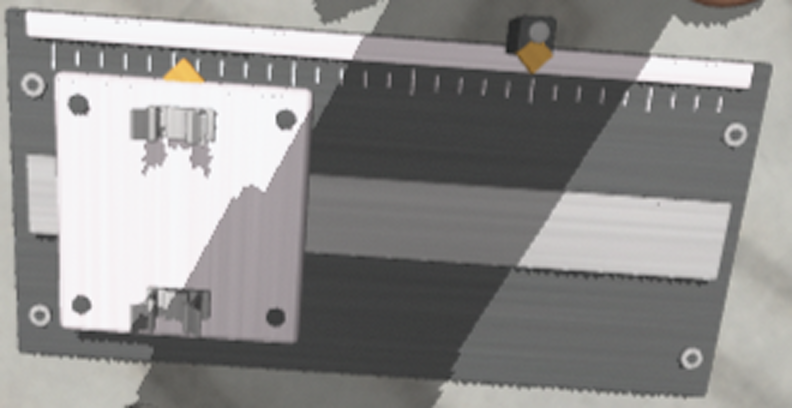

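The crop gives the pointer tip at (183,59), the tab point at (535,74), the carriage top corners, and the plate corners.

```bash
python3 - <<'E'
from h import *
f='w1'; c=lambda u,v:(u/2.4+140-.3,v/2.4+75-.3)
pl=np.array([onz(f,*c(*p),.010) for p in((8,10),(771,64),(706,395),(20,351))])
ca=np.array([onz(f,*c(*p),.042) for p in((57,73),(311,91),(298,342),(62,328))])
for n,q in(('plate',pl),('carr',ca)):
    print(n,np.round(q,4).tolist(),[round(np.linalg.norm(q[i]-q[(i+1)%4]),4) for i in range(4)],'centre',q.mean(0).round(4),
     'hd',[round(np.degrees(np.arctan2(*(b-a)[1::-1])),2) for a,b in((q[0],q[1]),(q[3],q[2]))])
po=onz(f,*c(183,59),.041); ta=onz(f,*c(535,74),.041); print('ptr',po,'tab',ta)
# heights by stereo with wrist0
print(tri([(f,*c(535,74)),('wrist0',21,168)]),tri([(f,*c(311,91)),('wrist0',82,230)]),tri([(f,*c(298,342)),('wrist0',163,188)]))
hd=np.radians(116); 
# can
print('can',onz(f,335,290,.1))
# marker rough from scene/side
print(tri([('scene0',336,357),('side0',227,308)]),tri([('scene0',402,347),('side0',286,324)]))
E
```

```text
plate [[0.5536, -0.1692, 0.01], [0.4137, 0.1147, 0.01], [0.5459, 0.1807, 0.01], [0.6861, -0.1046, 0.01]] [np.float64(0.3165), np.float64(0.1478), np.float64(0.3179), np.float64(0.1474)] centre [0.5498 0.0054 0.01  ] hd [np.float64(116.23), np.float64(116.17)]
carr [[0.561, -0.1328, 0.042], [0.5181, -0.0455, 0.042], [0.6089, -0.0002, 0.042], [0.6528, -0.0882, 0.042]] [np.float64(0.0973), np.float64(0.1015), np.float64(0.0983), np.float64(0.1021)] centre [ 0.5852 -0.0667  0.042 ] hd [np.float64(116.15), np.float64(116.49)]
ptr [ 0.53239759 -0.09363639  0.041     ] tab [0.46963392 0.02574408 0.041     ]
(array([0.47142284, 0.02223013, 0.0406532 ]), [[-4.3, -0.2], [-3.0, -3.0]]) (array([ 0.51867641, -0.046112  ,  0.03422782]), [[-0.6, -0.0], [-0.3, -0.5]]) (array([ 6.09314166e-01, -3.15821956e-04,  4.11008019e-02]), [[-0.2, -0.0], [-0.1, -0.2]])
can [0.61907815 0.08071712 0.1       ]
(array([ 0.46047826, -0.26968021,  0.00778759]), [[-0.3, 1.1], [0.6, -0.6]]) (array([ 0.58722766, -0.31626791,  0.00880279]), [[0.3, -1.0], [-0.6, 0.7]])
```

The measurements agree with the given sizes: plate 317x148, carriage 98x102, gap 3.5 mm, and marker length 135 mm at z 8 mm. The carriage has to travel about 0.135 m along heading 116.2°. Next I check clearance from the green press, then work out the pushing pose.

```bash
python3 - <<'E'
from h import *
print('ram bottom',tri([('scene0',455,278),('side0',368,277)]))
print('head',tri([('scene0',448,192),('side0',347,190)]),tri([('scene0',460,232),('side0',350,228)]))
u=np.array([-np.sin(np.radians(26.25)),np.cos(np.radians(26.25)),0])
face=np.array([.5852,-.0667,.032])-.05*u
print('face',face); g=face-.0300*u; g[2]=.1; totool(g,116.25)
E
```

```text
ram bottom (array([ 0.74404045, -0.28286931,  0.10162825]), [[2.2, -5.9], [-3.7, 4.8]])
head (array([ 0.69847988, -0.23200709,  0.28594494]), [[-0.5, 1.9], [0.9, -1.6]]) (array([ 0.70480337, -0.2761069 ,  0.22524325]), [[-0.2, 0.8], [0.4, -0.6]])
face [ 0.60731443 -0.11154364  0.032     ]
2.12 pos [ 5.749e-01 -2.000e-04  2.185e-01] yaw_y 120.1 z [-0.  0. -1.] F [ 0.6 -0.2 -0. ] q7 1.64 op 0.0738
tool shift [ 0.0298 -0.1426  0.1185] rz 0.0671
```

```bash
python3 shift.py '[[0,0,0.067,0,0,0,0],[0,0,0,0.015,-0.03,0,0],[0,0,0,0.015,-0.03,0,0],[0,0,0,0,-0.0205,0.03,0],[0,0,0,0,-0.0205,0.03,0],[0,0,0,0,-0.0205,0.03,0],[0,0,0,0,-0.0205,0.03,0],[0,0,0,0,0,0,0],[0,0,0,0,0,0,0]]'
python3 - <<'E'
from h import *
st(); snap('wrist','w2')
u=np.array([-np.sin(np.radians(26.25)),np.cos(np.radians(26.25)),0])
g=np.array([.6073,-.1115,.026])-.027*u+.01*np.array([-u[1],u[0],0]); totool(g,116.25)
E
```

```text
t: 2.87
position: [0.6105, -0.1411, 0.0968]
tool_rot: [-0.227, 0.974, 0.001, -0.002]
force: [0.3, -0.3, 0.1]
opening: 0.0135
finger_force: 0.0
2.87 pos [ 0.6105 -0.1411  0.0968] yaw_y 116.27 z [-0.004  0.    -1.   ] F [ 0.3 -0.3  0.1] q7 1.72 op 0.0135
2.92 pos [ 0.6113 -0.1398  0.0984] yaw_y 116.38 z [-0.001  0.001 -1.   ] F [ 0.4 -0.5  1.3] q7 1.72 op 0.0096
tool shift [0.001  0.0001 0.0724] rz 0.0023
```

View pics/w2.png

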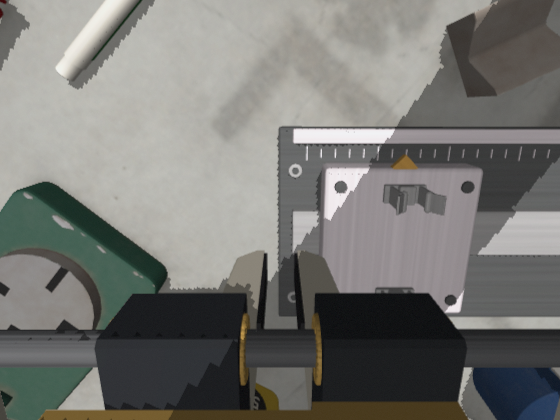

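The fingers stand just behind the carriage's rear face. The pointer tip is at (405,156), the white end of the marker shows top left, and the press base is to the left and clear. I'll go down and push to about 25 mm short.

```bash
python3 shift.py '[[0,0,0,0,0,0.024,0],[0,0,0,0,0,0.024,0],[0,0,0,0,0,0.0245,0],[0,0,0,0,0,0,0],[0,0,0,0,0,0,0]]'
python3 shift.py '[[0,0,0,0,0.006,0,0],[0,0,0,0,0.008,0,0],[0,0,0,0,0.014,0,0],[0,0,0,0,0.018,0,0],[0,0,0,0,0.018,0,0],[0,0,0,0,0.018,0,0],[0,0,0,0,0.018,0,0],[0,0,0,0,0.012,0,0],[0,0,0,0,0.006,0,0],[0,0,0,0,0,0,0],[0,0,0,0,0,0,0],[0,0,0,0,0,0,0]]'
python3 - <<'E'
from h import *
st(); im=snap('wrist','w3'); cv2.imwrite('pics/w3c.png',cv2.resize(im[60:320,240:560],None,fx=2.3,fy=2.3,interpolation=cv2.INTER_CUBIC))
E
```

```text
t: 3.33
position: [0.6116, -0.1391, 0.0271]
tool_rot: [-0.23, 0.973, 0.0, -0.0]
force: [0.3, 0.4, -0.1]
opening: 0.0005
finger_force: 0.0
t: 4.33
position: [0.5595, -0.0344, 0.0274]
tool_rot: [-0.229, 0.973, -0.0, 0.001]
force: [1.6, -0.5, 0.9]
opening: 0.0003
finger_force: 0.8
4.33 pos [ 0.5595 -0.0344  0.0274] yaw_y 116.49 z [ 0.002 -0.    -1.   ] F [ 1.6 -0.5  0.9] q7 1.45 op 0.0003
```

View pics/w3c.png

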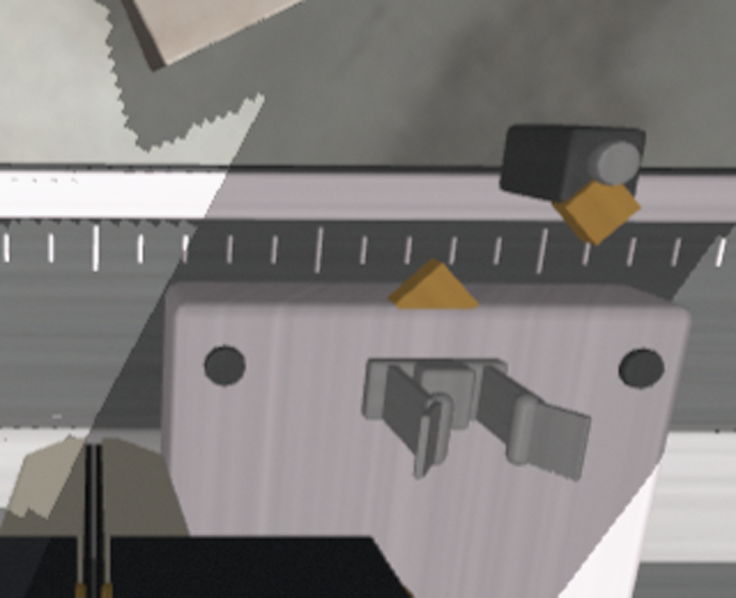

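The pointer tip is at crop (436,260) and the tab tip at (597,245); the carriage is still clearly short. I'll compute what remains.

```bash
python3 - <<'E'
from h import *
u=np.array([-np.sin(np.radians(26.25)),np.cos(np.radians(26.25)),0])
c=lambda u,v:(u/2.3+240-.3,v/2.3+60-.3)
a=onz('w3',*c(436,260),.041);b=onz('w3',*c(597,245),.041); d=b-a; print(d@u,d@np.array([-u[1],u[0],0]))
# edges' heading: tick rail edges in image: carriage +y top edge, base edge
p,q=onz('w3',*c(190,302),.042),onz('w3',*c(680,312),.042); print(np.degrees(np.arctan2(*(q-p)[1::-1])))
p,q=onz('w3',*c(5,168),.012),onz('w3',*c(730,172),.012); print(np.degrees(np.arctan2(*(q-p)[1::-1])))
E
```

```text
0.02961886616784318 0.00293721261012306
115.26590801519764
116.14826680725716
```

```bash
python3 shift.py '[[0,0,0,0,0.006,0,0],[0,0,0,0,0.007,0,0],[0,0,0,0,0.007,0,0],[0,0,0,0,0.004,0,0],[0,0,0,0,0,0,0],[0,0,0,0,0,0,0],[0,0,0,0,0,0,0],[0,0,0,0,0,0,0]]'
python3 - <<'E'
from h import *
st(); im=snap('wrist','w4'); 
K,V=load('w4')
for z in(.041,):
    X=onz('w4',430,160,z); 
cv2.imwrite('pics/w4c.png',cv2.resize(im[110:210,390:530],None,fx=5.6,fy=5.6,interpolation=cv2.INTER_CUBIC))
E
```

```text
t: 5.05
position: [0.549, -0.0142, 0.0268]
tool_rot: [-0.228, 0.974, -0.001, 0.001]
force: [2.4, -4.1, 4.0]
opening: 0.0006
finger_force: 2.7
5.05 pos [ 0.549  -0.0142  0.0268] yaw_y 116.41 z [ 0.002 -0.001 -1.   ] F [ 2.4 -4.1  4. ] q7 1.41 op 0.0006
```

View pics/w4c.png

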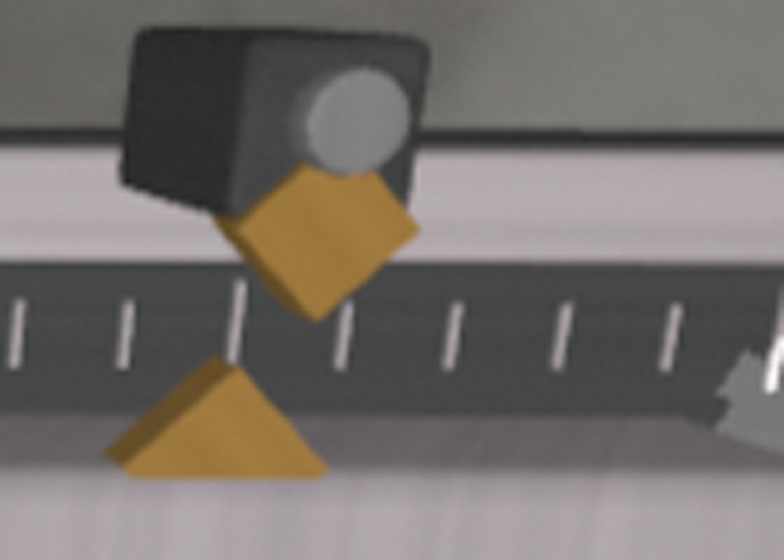

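The tips are clear: pointer at crop (236,362), tab point at (317,320).

```bash
python3 - <<'E'
from h import *
c=lambda u,v:(u/5.6+390-.41,v/5.6+110-.41)
a=onz('w4',*c(236,362),.041);b=onz('w4',*c(317,320),.041); d=b-a
for h in(115.7,116.2,116.5):
    u=np.array([np.cos(np.radians(h)),np.sin(np.radians(h)),0]);print(h,d@u,d@np.array([-u[1],u[0],0]))
# tick line heading check at z=.010
p,q=onz('w4',*c(0,263),.010),onz('w4',*c(784,266),.010);print(np.degrees(np.arctan2(*(q-p)[1::-1])))
E
```

```text
115.7 0.005739289119997345 0.00331123917599673
116.2 0.005767966231666762 0.003261028983914025
116.5 0.0057849617956257935 0.003230783419965722
116.16009264712312
```

```bash
cat > tips.py <<'E'
from h import *
def tips(f):
    # apexes of the bright brass top faces: lower blob = pointer (tip up), upper = tab (tip down); edge lines fitted and crossed
    im=cv2.resize(cv2.imread(f'pics/{f}.png'),None,fx=6,fy=6,interpolation=cv2.INTER_CUBIC)
    hsv=cv2.cvtColor(im,cv2.COLOR_BGR2HSV); m=((abs(hsv[...,0].astype(int)-18)<7)&(hsv[...,1]>120)&(hsv[...,2]>135)).astype(np.uint8)
    m[:, :300*6]=0; m[260*6:]=0; m[:100*6]=0
    m=cv2.morphologyEx(m,cv2.MORPH_OPEN,np.ones((7,7)))
    n,l,s,c=cv2.connectedComponentsWithStats(m); k=sorted(1+np.argsort(-s[1:,4])[:2],key=lambda i:c[i][1]); out=[]
    for i,sg in zip(k,(-1,1)):   # tab, pointer
        ys=np.where(l==i)[0]; y0=ys.min() if sg>0 else ys.max(); L=[];Rr=[]
        for d in range(12,50,2):
            xs=np.where(l[y0+sg*d]==i)[0]; L.append((y0+sg*d,xs.min()));Rr.append((y0+sg*d,xs.max()))
        a=np.polyfit(*np.array(L).T,1);b=np.polyfit(*np.array(Rr).T,1); y=(b[1]-a[1])/(a[0]-b[0]); x=a[0]*y+a[1]
        out.append(((x-2.5)/6,(y-2.5)/6))
    t,p=out; d=onz(f,*t,.041)-onz(f,*p,.041); h=np.radians(116.2); u=np.array([np.cos(h),np.sin(h),0])
    print(f,'tab',np.round(t,2),'ptr',np.round(p,2),s[k,4]//36,'left %.2f mm gap %.2f mm'%(1e3*d@u,1e3*d@np.array([-u[1],u[0],0])))
E
python3 -c "
from tips import *
tips('w4');print((236/5.6+389.6,362/5.6+109.6),(317/5.6+389.6,320/5.6+109.6))"
python3 shift.py '[[0,0,0,0,0.002,0,0],[0,0,0,0,0.0015,0,0],[0,0,0,0,0,0,0],[0,0,0,0,0,0,0],[0,0,0,0,0,0,0],[0,0,0,0,0,0,0]]'
python3 -c "
from tips import *
st();snap('wrist','w5');tips('w5')"
```

```text
w4 tab [445.75 166.37] ptr [431.77 175.34] [486 369] left 5.48 mm gap 3.90 mm
(431.7428571428572, 174.24285714285713) (446.2071428571429, 166.74285714285713)
t: 5.6
position: [0.5478, -0.0117, 0.0268]
tool_rot: [-0.228, 0.974, -0.001, 0.001]
force: [4.9, -5.3, 3.5]
opening: 0.0004
finger_force: 3.9
5.6 pos [ 0.5478 -0.0117  0.0268] yaw_y 116.37 z [ 0.002 -0.001 -1.   ] F [ 4.9 -5.3  3.5] q7 1.4 op 0.0004
w5 tab [439.73 166.69] ptr [431.66 175.57] [487 370] left 2.97 mm gap 3.85 mm
```

```bash
python3 shift.py '[[0,0,0,0,0.001,0,0],[0,0,0,0,0.001,0,0],[0,0,0,0,0,0,0],[0,0,0,0,0,0,0],[0,0,0,0,0,0,0],[0,0,0,0,0,0,0]]'
python3 -c "
from tips import *
st();im=snap('wrist','w6');tips('w6');print(im[160:180,424:444,2])"
```

```text
t: 6.15
position: [0.547, -0.0101, 0.0268]
tool_rot: [-0.228, 0.974, -0.001, 0.001]
force: [5.1, -7.8, 3.9]
opening: 0.0004
finger_force: 4.3
6.15 pos [ 0.547  -0.0101  0.0268] yaw_y 116.36 z [ 0.002 -0.001 -1.   ] F [ 5.1 -7.8  3.9] q7 1.4 op 0.0004
w6 tab [435.26 166.14] ptr [431.67 175.55] [487 369] left 1.03 mm gap 4.07 mm
[[139  84  84  95 105 124 149 158 157 158 159 159 158 157 158 156 156 155
  151 125]
 [161  85  74  83  96 105 125 149 158 158 157 159 159 158 158 157 153 145
  124  81]
 [159  72  73  74  83  95 104 125 150 157 159 159 159 159 159 155 141 106
   81  72]
 [149  71  71  71  73  84  97 106 127 154 158 158 158 159 154 136 105  74
   87  94]
 [135  69  70  69  69  72  88  98 107 136 158 157 157 156 133  91  69  78
  114 137]
 [127  71  70  70  70  71  73  86  94 108 145 159 154 134  92  70  69  84
  134 162]
 [114  71  71  71  70  72  72  73  78  89 111 140 133  94  71  71  71  90
  145 159]
 [106  72  72  73  73  72  72  73  73  74  81  95  94  71  72  72  72  94
  150 150]
 [ 93  70  72  71  70  71  70  72  72  71  72  72  70  70  72  71  72 101
  157 137]
 [ 83 
[... 229 characters left out ...]
  75 117
  163 105]
 [ 69  70  70  70  71  70  70  71  68  68  69  68  69  69  69  70  81 129
  161  89]
 [ 68  70  72  82  90  79  73  69  70  70  70  68  70  69  70  68  86 138
  159  82]
 [ 72  76  88  99 102  97  88  80  72  69  70  68  70  70  69  71  94 152
  159  70]
 [ 77  92 102 102 103 102 104 109 116  80  70  71  71  70  70  71  88 134
  129  70]
 [ 92 101 101 101 101 104 123 142 154 119  69  71  70  70  70  69  71  71
   71  71]
 [101 102 101 102 106 122 147 159 160 150 100  70  69  70  70  69  72  69
   70  73]
 [104 103 102 105 121 147 160 159 159 158 140  99  71  72  72  72  73  71
   72  71]
 [103 103 106 124 147 160 158 158 158 159 158 138  89  71  71  72  71  71
   72  72]]
```

```bash
python3 - <<'E'
from h import *
im=cv2.imread('pics/w6.png')[...,2].astype(float)
h=np.radians(116.2)
n=np.array([-np.sin(h),np.cos(h)*1,0]); v=np.array([-np.sin(h),np.cos(h),0])
for x0 in range(400,520):
    # tick candidates: bright local max at row 170
    r=im[170]
    if r[x0]>115 and r[x0]>=r[x0-1] and r[x0]>r[x0+1]:
        pts=[]
        xc=x0
        for y in range(166,174):
            w=np.clip(im[y,x0-3:x0+4]-80,0,None); pts.append((y,(w*np.arange(x0-3,x0+4)).sum()/w.sum()))
        a=np.polyfit(*np.array(pts).T,1); X=onz('w6',x0,170,.01); q=proj('w6',X+.005*v)-proj('w6',X-.005*v)
        print(x0,'lean',round(-a[0],4),'pred',np.round(q[0]/q[1],4))
f='w6'
for nm,(t,p) in {'hand':((435.38,166.93),(431.87,174.6)),'code':((435.26,166.14),(431.67,175.55))}.items():
    d=onz(f,*t,.041)-onz(f,*p,.041); u=np.array([np.cos(h),np.sin(h),0]); print(nm,1e3*d@u,1e3*d@v)
E
```

```text
403 lean 0.0977 pred -0.1008
423 lean 0.1213 pred -0.1169
442 lean 0.1316 pred -0.1322
462 lean 0.1456 pred -0.1483
481 lean 0.1667 pred -0.1636
501 lean 0.176 pred -0.1797
hand 1.0890726183918134 3.3197015635876124
code 1.0304186766612065 4.0725968287937775
```

The tick marks' lean matches the model, so the 1.05 ± 0.1 mm still to go can be trusted.

```bash
python3 shift.py '[[0,0,0,0,0.0005,0,0],[0,0,0,0,0.0003,0,0],[0,0,0,0,0,0,0],[0,0,0,0,0,0,0],[0,0,0,0,0,0,0],[0,0,0,0,0,0,0]]'
python3 -c "
from tips import *
st();im=snap('wrist','w7');tips('w7')"
```

```text
t: 6.7
position: [0.5467, -0.0095, 0.0268]
tool_rot: [-0.228, 0.974, -0.001, 0.001]
force: [5.0, -7.1, 4.3]
opening: 0.0003
finger_force: 4.5
6.7 pos [ 0.5467 -0.0095  0.0268] yaw_y 116.35 z [ 0.002 -0.002 -1.   ] F [ 5.  -7.1  4.3] q7 1.39 op 0.0003
w7 tab [433.66 166.85] ptr [431.7  175.53] [488 369] left 0.38 mm gap 3.76 mm
```

```bash
python3 shift.py '[[0,0,0,0,0.0003,0,0],[0,0,0,0,0,0,0],[0,0,0,0,0,0,0],[0,0,0,0,0,0,0],[0,0,0,0,0,0,0]]'
python3 -c "
from tips import *
st();im=snap('wrist','w8');tips('w8');print(im[162:181,424:441,2])"
```

```text
t: 7.17
position: [0.5466, -0.0093, 0.0268]
tool_rot: [-0.228, 0.974, -0.001, 0.001]
force: [4.4, -7.4, 3.1]
opening: 0.0001
finger_force: 4.5
7.17 pos [ 0.5466 -0.0093  0.0268] yaw_y 116.35 z [ 0.002 -0.002 -1.   ] F [ 4.4 -7.4  3.1] q7 1.39 op 0.0001
w8 tab [432.92 166.32] ptr [431.7  175.53] [486 369] left 0.03 mm gap 3.99 mm
[[ 71  73  83  97 109 132 152 157 158 158 158 159 159 154 132  94  73]
 [ 70  70  74  89 100 108 138 158 158 157 159 158 154 131  93  72  82]
 [ 69  69  70  75  93 102 117 144 158 158 157 155 133  92  68  73 105]
 [ 69  70  69  70  78  89  94 116 149 157 152 126  92  68  69  77 121]
 [ 71  70  72  71  70  71  79  92 118 141 126  82  72  70  72  81 129]
 [ 73  73  73  72  71  71  72  72  82  99  81  73  72  71  72  88 137]
 [ 71  71  71  71  71  72  70  70  71  72  71  71  72  72  70  93 150]
 [ 70  70  69  69  70  70  69  71  71  70  70  71  71  71  70  97 157]
 [ 69  70  69  70  69  69  68  69  69  69  69  69  71  69  71 104 162]
 [ 69  68  69  69  71  68  68  70  70  70  69  70  69  68  72 109 167]
 [ 69  70  68  70  70  68  68  69  69  69  69  69  68  68  76 117 162]
 [ 68  68  72  84  85  79  72  69  69  69  70  70  69  69  80 129 161]
 [ 73  76  87  97 101  96  88  80  72  69  71  70  68  70  86 138 159]
 [ 80  93 101 101 103 103 103 109 115  78  71  70  70  72  80 119 130]
 [ 94 100 102 101 101 105 120 142 155 118  70  70  71  69  71  70  72]
 [102 101 102 102 105 122 147 159 160 149 100  71  69  70  71  70  72]
 [101 102 102 106 122 146 157 158 159 156 140  99  70  71  72  71  72]
 [103 103 106 122 147 158 157 158 158 159 157 139  88  70  71  71  71]
 [103 108 129 148 159 159 158 158 158 159 159 157 129  89  70  70  71]]
```

The pointer is about 0.1–0.2 mm short by the apex fit, i.e. in line and not past the tab. I'll back off, rise, and go over the marker.

```bash
python3 shift.py '[[0,0,0,0,-0.008,0,0],[0,0,0,0,-0.022,0,0],[0,0,0,0,0,-0.03,0],[0,0,0,0,0,-0.04,0],[0,0,0,0,0,-0.04,0],[0,0,0,0,0,-0.04,0],[0,0,0,0,0,-0.04,0],[0,0,0,0.021,-0.0306,0,0.05],[0,0,0,0.021,-0.0306,0,0.05],[0,0,0,0.021,-0.0306,0,0.05],[0,0,0,0.021,-0.0306,0,0.05],[0,0,0,0.021,-0.0306,0,0.05],[0,0,0,0.021,-0.0306,0,0.05],[0,0,0,0.021,-0.0306,0,0.05],[0,0,0.125,0,0,0,0.05],[0,0,0.125,0,0,0,0.05],[0,0,0.125,0,0,0,0.05],[0,0,0.125,0,0,0,0.05],[0,0,0.125,0,0,0,0.05],[0,0,0.125,0,0,0,0.05]]'
python3 shift.py '[[0,0,0.06,0,0,0,0.05],[0,0,0,0,0,0,0.05],[0,0,0,0,0,0,0.05]]'
python3 - <<'E'
from h import *
st(); im=snap('wrist','w9')
print('vise',tri([('scene0',272,330),('side0',158,222)]))
hsv=cv2.cvtColor(im,cv2.COLOR_BGR2HSV)
g=((abs(hsv[...,0].astype(int)-65)<20)&(hsv[...,1]>120)&(hsv[...,2]>60)).astype(np.uint8)
n,l,s,c=cv2.connectedComponentsWithStats(g)
for i in np.argsort(-s[1:,4])[:4]+1: print('green',s[i],c[i].round(1))
E
```

```text
t: 8.88
position: [0.5218, -0.2911, 0.2158]
tool_rot: [0.146, 0.989, 0.001, -0.001]
force: [0.5, -1.1, 0.3]
opening: 0.0499
finger_force: 0.0
t: 9.13
position: [0.5222, -0.2912, 0.2159]
tool_rot: [0.172, 0.985, 0.0, -0.0]
force: [0.4, 0.3, -0.8]
opening: 0.0499
finger_force: 0.0
9.13 pos [ 0.5222 -0.2912  0.2159] yaw_y 70.23 z [-0.001  0.    -1.   ] F [ 0.4  0.3 -0.8] q7 1.45 op 0.0499
vise (array([ 0.32815481, -0.26544657,  0.21175574]), [[0.9, -2.9], [-1.6, 1.5]])
green [273 117  14  46 567] [279.4 140.5]
```

View pics/w9.png

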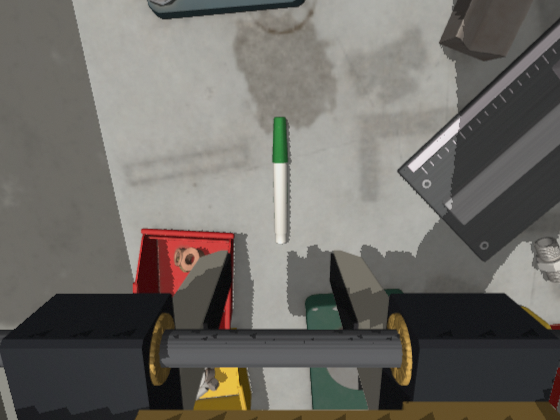

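The marker lies straight up and down in the picture from (280,117) to (282,243), green cap at the top. The red bin's nearest corner is at (235,232). The jig is clear to the right.

```bash
python3 - <<'E'
from h import *
im=cv2.imread('pics/w9.png').astype(int)
# marker mask: green or white, in window
w=im[100:260,255:305]; b,g,r=w[...,0],w[...,1],w[...,2]
print('row profile white/green', [(y+100, int(g[y,25]),int(r[y,25])) for y in list(range(14,21))+list(range(136,150))])
for y in (130,150,165,180,195,210,230):
    m=np.where((im[y,262:300].min(1)>205)|((im[y,262:300,1]-im[y,262:300,2])>40))[0]+262
    print(y,m.min(),m.max())
print('ends',onz('w9',280,116.5,.0083),onz('w9',281.5,243,.0083))
for sc in((408,365),(470,352)):
  for sd in((266,330),(325,333)):
    for w9 in((235,232),(143,232)): print(sc,sd,w9,tri([('scene0',*sc),('side0',*sd),('w9',*w9)]))
for q in((280,116.5,'e0',(336,357),(227,308)),(281.5,243,'e1',(402,347),(286,324))): print(tri([('w9',q[0],q[1]),('scene0',*q[3]),('side0',*q[4])]))
E
```

```text
row profile white/green [(114, 129, 134), (115, 130, 134), (116, 116, 110), (117, 109, 56), (118, 131, 53), (119, 137, 55), (120, 136, 53), (236, 224, 228), (237, 228, 231), (238, 230, 232), (239, 232, 232), (240, 232, 231), (241, 233, 232), (242, 233, 231), (243, 217, 216), (244, 177, 176), (245, 177, 178), (246, 177, 178), (247, 177, 176), (248, 176, 177), (249, 178, 177)]
130 274 285
150 273 285
165 275 282
180 275 282
195 276 281
210 276 281
230 277 280
ends [ 0.45898231 -0.2692445   0.0083    ] [ 0.58841419 -0.31410889  0.0083    ]
(408, 365) (266, 330) (235, 232) (array([ 0.55237691, -0.35516912,  0.03100597]), [[-2.1, 0.6], [1.4, -0.4], [-2.2, 1.2]])
(408, 365) (266, 330) (143, 232) (array([ 0.52820299, -0.39506191,  0.08558476]), [[11.6, 11.4], [-13.1, -7.2], [30.2, 12.6]])
(408, 365) (325, 333) (235, 232) (array([ 0.60830773, -0.34822638, -0.00937382]), [[11.9, -6.0], [-29.9, 10.0], [25.1, 29.2]])
(408, 365) (325, 333) (143, 232) (array([ 0.57486375, -0.39594023,  0.06567681]), [[28.8, 3.8], [-46.8, -0.8], [55.2, 47.1]])
(470, 352) (266, 330) (235, 232) (array([ 0.57053134, -0.38642446,  0.07559137]), [[-37.7, 10.5], [10.2, -5.6], [-31.7, 45.1]])
(470, 352) (266, 330) (143, 232) (array([ 0.54874551, -0.42018541,  0.11482282]), [[-24.7, 22.4], [-2.9, -9.1], [2.9, 57.0]])
(470, 352) (325, 333) (235, 232) (array([ 0.62688189, -0.37953696,  0.03455223]), [[-24.7, 3.8], [-19.6, 6.0], [2.2, 69.7]])
(470, 352) (325, 333) (143, 232) (array([ 0.59617922, -0.4200052 ,  0.09233141]), [[-8.7, 14.6], [-35.2, -1.6], [34.2, 88.1]])
(array([ 0.4599644 , -0.26946918,  0.00768068]), [[0.1, 1.0], [-0.6, 1.2], [0.4, -0.7]])
(array([ 0.58800579, -0.31500319,  0.00748717]), [[-0.9, -0.3], [-0.0, -1.3], [-0.2, 0.7]])
```

```bash
python3 - <<'E'
from h import *
totool([.5238,-.2918,.0025],70.6)
E
```

```text
9.18 pos [ 0.5222 -0.2912  0.216 ] yaw_y 70.24 z [-0.001  0.001 -1.   ] F [ 1.  -0.1  0.8] q7 1.45 op 0.0501
tool shift [-1.800e-03 -1.000e-04  2.135e-01] rz -0.0062
```

```bash
python3 shift.py '[[0,0,-0.006,-0.0018,0,0.035,0.05],[0,0,0,0,0,0.04,0.05],[0,0,0,0,0,0.04,0.05],[0,0,0,0,0,0.04,0.05],[0,0,0,0,0,0.03,0.05],[0,0,0,0,0,0.02,0.05],[0,0,0,0,0,0.0055,0.05],[0,0,0,0,0,0,0.05],[0,0,0,0,0,0,0.05],[0,0,0,0,0,0,0.05]]'
python3 -c "
from h import *
totool([.5238,-.2918,.0025],70.6)"
```

```text
t: 10.02
position: [0.525, -0.2927, 0.0071]
tool_rot: [0.17, 0.985, -0.0, 0.001]
force: [-0.6, -1.3, 0.5]
opening: 0.0499
finger_force: 0.0
10.02 pos [ 0.525  -0.2927  0.0071] yaw_y 70.43 z [ 0.002 -0.001 -1.   ] F [-0.6 -1.3  0.5] q7 1.32 op 0.0499
tool shift [0.0015 0.0004 0.0046] rz -0.003
```

```bash
python3 shift.py '[[0,0,0,0.0012,0,0.004,0.05],[0,0,0,0,0,0,0.05],[0,0,0,0,0,0,0.012],[0,0,0,0,0,0,0.0],[0,0,0,0,0,0,0],[0,0,0,0,0,0,0],[0,0,0,0,0,0,0],[0,0,0,0,0,0,0]]' 40
python3 -c "
from h import *
st()"
```

```text
t: 10.68
position: [0.5231, -0.2918, 0.0016]
tool_rot: [0.17, 0.985, -0.0, 0.0]
force: [0.4, -0.3, 2.9]
opening: 0.0147
finger_force: 33.5
10.68 pos [ 0.5231 -0.2918  0.0016] yaw_y 70.42 z [ 0. -0. -1.] F [ 0.4 -0.3  2.9] q7 1.32 op 0.0147
```

The marker is held (opening 14.7 mm, 33 N). I'll lift, carry it over the carriage, and turn it across the rail.

```bash
python3 shift.py '[[0,0,0,0,0,-0.02,0],[0,0,0,0,0,-0.04,0],[0,0,0,0,0,-0.04,0],[0,0,0,0,0,-0.04,0],[0,0,0,0.0126,0.0363,0,0],[0,0,0,0.0126,0.0363,0,0],[0,0,0,0.0126,0.0363,0,0],[0,0,0,0.0126,0.0363,0,0],[0,0,0,0.0126,0.0363,0,0],[0,0,0,0.0126,0.0363,0,0],[0,0,0,0.0126,0.0363,0,0],[0,0,0,0.0126,0.0363,0,0],[0,0,0,0.0126,0.0363,0,0],[0,0,-0.125,0,0,0,0],[0,0,-0.125,0,0,0,0],[0,0,-0.125,0,0,0,0],[0,0,-0.125,0,0,0,0],[0,0,-0.125,0,0,0,0],[0,0,-0.125,0,0,0,0],[0,0,-0.05,0,0,0,0]]'
python3 - <<'E'
from h import *
totool([.5256,.0543,.088],116.2)
p=onz('w8',431.87,174.6,.041); h=np.radians(116.2);u=np.array([np.cos(h),np.sin(h),0]);v=np.array([-u[1],u[0],0])
print('ptr',p,'seat from ptr', p-v*(np.array([.5324-.5852,-.0936+.0667,0])@v))
E
```

```text
t: 12.35
position: [0.5256, 0.0538, 0.1415]
tool_rot: [-0.231, 0.973, -0.0, -0.0]
force: [-0.5, 0.9, -0.0]
opening: 0.0142
finger_force: 40.0
12.35 pos [0.5256 0.0538 0.1415] yaw_y 116.66 z [-0. -0. -1.] F [-0.5  0.9 -0. ] q7 1.4 op 0.0142
tool shift [-0.0002  0.0004  0.0535] rz 0.008
ptr [0.47292665 0.02618785 0.041     ] seat from ptr [0.52609078 0.05234785 0.041     ]
```

```bash
python3 shift.py '[[0,0,0.008,0,-0.0005,0.03,0],[0,0,0,0,0,0.017,0],[0,0,0,0,0,0.003,0],[0,0,0,0,0,0,0],[0,0,0,0,0,0,0]]'
python3 - <<'E'
from h import *
st(); w=snap('wrist','w10'); s=snap('scene','s10'); d=snap('side','d10'); st()
out=np.zeros((600,800,3),np.uint8)
out[:,:]=0
out[0:420,0:480]=cv2.resize(w[80:360,140:460],None,fx=1.5,fy=1.5,interpolation=cv2.INTER_CUBIC)
def put(f,im,x,y,W,H,k):
    X=np.array([.526,.0535,.07]); u,v=proj(f,X).astype(int); a=im[v-H//2:v+H//2,u-W//2:u+W//2]; print(f,'origin',u-W//2,v-H//2)
    out[y:y+H*k,x:x+W*k]=cv2.resize(a,None,fx=k,fy=k,interpolation=cv2.INTER_CUBIC)
put('s10',s,484,0,78,100,4); 
put('d10',d,0,424,120,44,4); 
cv2.imwrite('pics/m10.png',out)
E
```

```text
t: 12.77
position: [0.5261, 0.0538, 0.0921]
tool_rot: [-0.223, 0.975, -0.0, 0.0]
force: [-0.1, -0.3, 0.0]
opening: 0.0142
finger_force: 40.0
12.77 pos [0.5261 0.0538 0.0921] yaw_y 115.82 z [ 0. -0. -1.] F [-0.1 -0.3  0. ] q7 1.32 op 0.0142
12.92 pos [0.5265 0.0537 0.0926] yaw_y 115.8 z [ 0.002  0.    -1.   ] F [-0.6  0.1 -0.4] q7 1.32 op 0.014
s10 origin 241 172
d10 origin 207 188
```

View pics/m10.png

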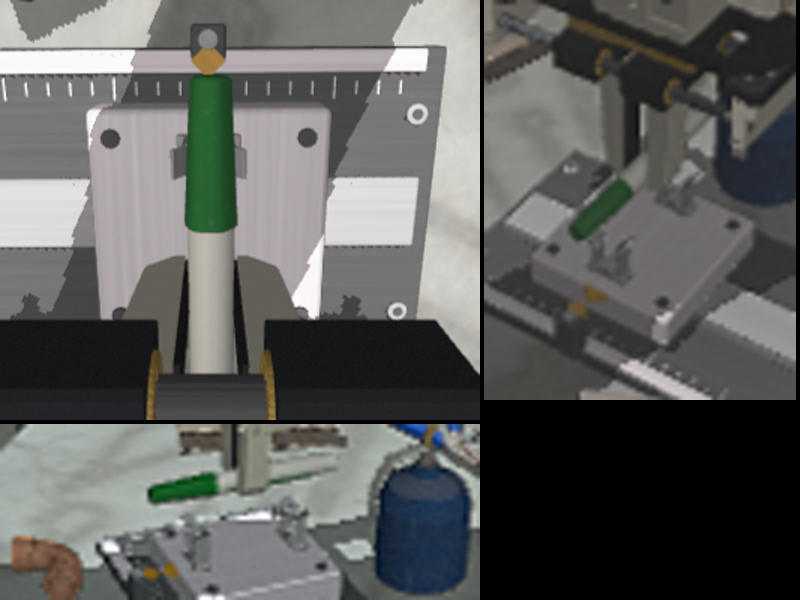

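In the wrist crop the marker axis is at x≈210.5, the clip flares span 171–247 (middle 209), and the tab point is at 208. So the marker is within 0.5 mm of the clip line. The scene and side crops show it level above both clips. I'll trim slightly and press down.

```bash
python3 shift.py '[[0,0,-0.006,0.0008,-0.0003,0.012,0],[0,0,0,0,0,0.012,0],[0,0,0,0,0,0.002,0],[0,0,0,0,0,0,0],[0,0,0,0,0,0,0]]' 50
python3 -c "
from h import *
st()"
python3 shift.py '[[0,0,0,0,0,0.002,0],[0,0,0,0,0,0.002,0],[0,0,0,0,0,0.002,0],[0,0,0,0,0,0.002,0],[0,0,0,0,0,0,0]]'
python3 shift.py '[[0,0,0,0,0,0.002,0],[0,0,0,0,0,0.002,0],[0,0,0,0,0,0,0]]'
```

```text
t: 13.33
position: [0.5257, 0.0529, 0.0662]
tool_rot: [-0.226, 0.974, -0.0, 0.0]
force: [-0.0, -0.7, 1.0]
opening: 0.0137
finger_force: 50.0
13.33 pos [0.5257 0.0529 0.0662] yaw_y 116.13 z [ 0.001 -0.    -1.   ] F [-0.  -0.7  1. ] q7 1.29 op 0.0137
t: 13.75
position: [0.5253, 0.0528, 0.0573]
tool_rot: [-0.226, 0.974, -0.0, -0.0]
force: [0.6, -1.7, -0.7]
opening: 0.0137
finger_force: 50.0
t: 14.0
position: [0.525, 0.0527, 0.053]
tool_rot: [-0.226, 0.974, -0.0, -0.001]
force: [0.1, -0.6, -4.3]
opening: 0.0139
finger_force: 50.0
```

```bash
python3 shift.py '[[0,0,0,0,0,0.001,0],[0,0,0,0,0,0,0],[0,0,0,0,0,0,0]]'
python3 shift.py '[[0,0,0,0,0,0.001,0],[0,0,0,0,0,0,0],[0,0,0,0,0,0,0]]'
python3 -c "
from h import *
st()"
```

```text
t: 14.25
position: [0.5252, 0.0529, 0.0525]
tool_rot: [-0.226, 0.974, -0.0, -0.0]
force: [0.2, -0.3, -2.1]
opening: 0.014
finger_force: 50.0
t: 14.5
position: [0.5253, 0.0529, 0.0521]
tool_rot: [-0.226, 0.974, -0.0, 0.0]
force: [-0.9, -1.7, 6.2]
opening: 0.0142
finger_force: 50.0
14.5 pos [0.5253 0.0529 0.0521] yaw_y 116.15 z [ 0. -0. -1.] F [-0.9 -1.7  6.2] q7 1.27 op 0.0142
```

It is seated: the clips first drew it down, then it bottomed at TCP z 0.052 with 6 N upward. I'll release, rise, and check from the side.

```bash
python3 shift.py '[[0,0,0,0,0,-0.001,0.02],[0,0,0,0,0,0,0.04],[0,0,0,0,0,0,0.05],[0,0,0,0,0,0,0.05],[0,0,0,0,0,0,0.05],[0,0,0,0,0,0,0.05],[0,0,0,0,0,-0.01,0.05],[0,0,0,0,0,-0.03,0.05],[0,0,0,0,0,-0.04,0.05],[0,0,0,0,-0.035,0,0.05],[0,0,0,0,-0.035,0,0.05],[0,0,0,0,-0.04,0,0.05],[0,0,0,0,0,0.035,0.05],[0,0,0,0,0,0.035,0.05],[0,0,0,0,0,0,0.05],[0,0,0,0,0,0,0.05]]'
python3 - <<'E'
from tips import *
st(); w=snap('wrist','w11'); s=snap('scene','s11'); d=snap('side','d11')
try: tips('w11')
except Exception as e: print(e)
# marker: green and white ends from scene & side
for f,im in(('s11',s),('d11',d),('w11',w)):
    hsv=cv2.cvtColor(im,cv2.COLOR_BGR2HSV); g=((abs(hsv[...,0].astype(int)-63)<14)&(hsv[...,1]>150)&(hsv[...,2]>40)).astype(np.uint8)
    n,l,st_,c=cv2.connectedComponentsWithStats(g)
    X0=np.array([.5261,.0535,.058]); h=np.radians(116.2); v=np.array([-np.sin(h),np.cos(h),0])
    print(f,'pred ends +y',proj(f,X0+.0675*v).round(1),'-y',proj(f,X0-.0675*v).round(1))
    for i in 1+np.argsort(-st_[1:,4])[:3]: print('  green',st_[i],c[i].round(1))
E
```

```text
t: 15.83
position: [0.5727, -0.0455, 0.0622]
tool_rot: [-0.226, 0.974, 0.0, -0.002]
force: [0.2, 0.3, 0.6]
opening: 0.0498
finger_force: 0.0
15.83 pos [ 0.5727 -0.0455  0.0622] yaw_y 116.18 z [-0.003  0.    -1.   ] F [0.2 0.3 0.6] q7 1.5 op 0.0498
w11 tab [491.85 140.39] ptr [492.95 144.87] [307 176] left -0.95 mm gap 2.29 mm
s11 pred ends +y [264.2 242.7] -y [295.  211.1]
  green [556  77   4   3   7] [557.7  78. ]
  green [514  53   3   3   6] [515.   54.2]
  green [552  74   3   3   4] [553.2  75. ]
d11 pred ends +y [244.5 219.2] -y [289.9 210. ]
  green [244 215  11   6  42] [249.4 217.7]
  green [252 171   2  10  12] [252.6 175.3]
  green [260 216   1   2   2] [260.  216.5]
w11 pred ends +y [515.4 134.5] -y [472.2 374.1]
  green [ 488  131   40   98 1081] [508.5 180.8]
  green [482 214   8  12  28] [485.7 220.2]
  green [517 177   6   9  21] [519.8 180.7]
```

The fit is spoiled because the marker hides part of the tips from this angle (blob areas 307/176 against 487/369). I'll tilt the camera to look more from the side.

```bash
python3 shift.py '[[-0.117,0,0,0,0,0,0.05],[-0.117,0,0,0,0,0,0.05],[-0.117,0,0,0,0,0,0.05],[0,0,0,0,0,0,0.05],[0,0,0,0,0,0,0.05],[0,0,0,0,0,0,0.05]]'
python3 - <<'E'
from tips import *
st(); w=snap('wrist','w12')
h=np.radians(116.2);u=np.array([np.cos(h),np.sin(h),0]);v=np.array([-u[1],u[0],0])
t=onz('w8',433.1,166.8,.041); print('pred tab',proj('w12',t),'ptr',proj('w12',t-.0033*v))
x,y=proj('w12',t).astype(int)
hsv=cv2.cvtColor(w,cv2.COLOR_BGR2HSV); m=((abs(hsv[...,0].astype(int)-18)<7)&(hsv[...,1]>120)&(hsv[...,2]>90)).astype(np.uint8)
n,l,s,c=cv2.connectedComponentsWithStats(m)
for i in 1+np.argsort(-s[1:,4])[:4]: print(s[i],c[i].round(1))
print(w[y-12:y+22,x-16:x+14,2])
E
```

```text
t: 16.48
position: [0.574, -0.0457, 0.0636]
tool_rot: [-0.223, 0.96, 0.167, -0.039]
force: [-0.3, 0.9, 0.2]
opening: 0.0503
finger_force: 0.0
16.48 pos [ 0.574  -0.0457  0.0636] yaw_y 116.15 z [-0.149  0.304 -0.941] F [-0.3  0.9  0.2] q7 1.83 op 0.0503
pred tab [435.99695997 132.44038858] ptr [435.34161555 137.89598883]
[ 136  402  424   18 5228] [379.1 412.6]
[149 316  25  70 708] [157.8 354.9]
[398 315  14  70 421] [406.1 351.3]
[424 113  22  20 255] [435.2 122.2]
[[150 151 150 ... 241 246 247]
 [234 233 234 ... 240 246 247]
 [247 247 247 ... 245 247 246]
 ...
 [126 125 124 ...  28  32  36]
 [166 145 174 ...  29  33  36]
 [219 200 224 ...  31  35  39]]
```

```bash
python3 - <<'E'
import cv2,numpy as np
np.set_printoptions(threshold=10**6,linewidth=200)
w=cv2.imread('pics/w12.png')
print('cols 420..450'); 
for y in range(120,148): print(y,*['%3d'%k for k in w[y,418:452,2]])
E
```

```text
cols 420..450
120 150 150 151 150 140  96  90  91  97 120 142 182 229 236 235 235 234 233 234 235 236 237 239 238 238 236 235 236 241 246 247 247 247 247
121 233 234 233 234 227 172 114 113 113 114 136 199 235 236 236 235 234 234 233 233 235 236 238 239 238 236 236 236 240 246 247 247 247 247
122 247 247 247 247 245 227 133  95  93  94 108 174 235 235 236 236 235 234 233 233 234 236 237 239 239 238 237 240 245 247 246 246 246 246
123 246 246 246 246 246 242 208 112  94  95  92 134 223 235 236 236 235 234 234 234 234 235 236 237 238 238 239 243 245 245 245 241 222 214
124 245 245 245 245 245 245 240 190  95  94  93 107 164 222 235 236 236 235 234 234 233 233 235 236 238 240 243 244 244 244 242 207 104  62
125 246 246 245 246 246 246 246 237 134  95  95  94 108 174 235 236 236 235 234 234 233 232 233 236 238 244 246 245 246 244 223 100  26  36
126 247 247 247 247 247 247 247 244 215 134  94  94  93 135 222 235 236 236 235 235 233 233 232 235 241 246 245 244 244 236 150  22  28  39
127 240 240 240 239 238 239 239 239 233 181  94  93  96 107 164 222 236 236 236 235 234 233 229 213 219 21
[... 2133 characters left out ...]

143 106 107 107 114 128 108 107 106 108 107 106 107 108 121 138 145 145 144 144 144 139 115 109 110 109 109 103  70  24  27  34  37  38  38
144 107 107 107 107 109 109 108 105 105 105 107 108 120 138 147 146 146 145 145 143 143 131 115 108 110 108 100  49  22  27  33  35  38  39
145 108 109 109 108 109 108 103 103 102 103 106 118 135 145 148 147 146 145 144 143 143 143 130 110 110 110  98  38  26  34  35  37  40  39
146 108 109 109 108 106 104 103 102 103 103 112 134 143 145 146 148 147 147 145 143 143 144 144 142 116 117 105  31  27  36  39  37  40  41
147 111 112 113 106 105 105 103 102 104 112 130 141 142 143 144 146 147 146 145 144 144 159 203 206 157 131 109  19  29  33  36  39  38  41
```

From the side the tips fit at tab (436.09,132.5) and pointer (435.34,138.3). The model predicts the same lean for exact alignment, so the error is under 0.1 mm. Next I check numerically that the marker is level, using the side and scene cameras.

```bash
python3 - <<'E'
from h import *
h=np.radians(116.2);u=np.array([np.cos(h),np.sin(h),0]);v=np.array([-u[1],u[0],0])
X0=np.array([.5256,.0535,.058])
for f in('d11','s11'):
    im=cv2.imread(f'pics/{f}.png'); print(f)
    for k in(60,50,25,15,0,-15,-25,-48,-56,-64,-70):
        p=proj(f,X0+k*1e-3*v); x=int(round(p[0])); y=int(round(p[1])); print(k,p.round(1),'rows',y-7,'|',*[ '%d/%d'%(im[j,x,1],int(im[j,x,1])-int(im[j,x,2])) for j in range(y-7,y+9)])
    q=proj(f,X0+[0,0,.00825])-proj(f,X0-[0,0,.00825]);print('diam px',q.round(1))
E
```

```text
d11
60 [246.9 218.6] rows 212 | 186/10 164/10 120/1 255/0 136/21 80/75 97/74 87/71 78/47 103/7 148/-2 141/-1 137/-4 71/-3 96/9 109/11
50 [250.4 217.9] rows 211 | 178/7 177/9 150/3 171/0 69/21 80/79 101/75 93/72 81/70 67/12 140/-7 123/-6 101/-23 96/-28 91/-29 92/-15
25 [259.  216.2] rows 209 | 162/5 177/8 195/6 222/2 154/21 107/60 75/33 90/49 88/45 77/33 86/8 119/0 120/3 121/1 115/3 104/1
15 [262.4 215.5] rows 208 | 175/8 180/10 164/9 98/3 243/0 241/7 162/6 182/3 170/2 145/-2 189/-1 232/-3 124/3 130/-1 131/2 131/1
0 [267.5 214.5] rows 207 | 176/10 180/10 170/10 132/5 242/0 250/7 247/2 234/5 151/5 111/17 171/17 251/-3 119/0 129/1 129/-1 129/-1
-15 [272.5 213.5] rows 206 | 158/5 154/4 156/8 157/5 243/1 248/9 242/3 221/5 160/2 91/31 166/17 232/-3 122/0 127/1 128/-1 127/0
-25 [275.8 212.8] rows 206 | 53/2 51/2 50/3 57/2 92/1 96/2 95/2 94/1 98/0 99/2 97/1 96/2 100/2 97/3 98/3 101/3
-48 [283.4 211.3] rows 204 | 52/8 48/7 44/4 78/-19 142/-37 73/-10 77/3 83/-7 86/-24 56/0 111/7 80/3 83/-1 77/-1 79/1 148/-1
-56 [286.  210.7] rows 204 | 56/7 42/5 26/3 38/2 103/4 150/0 153/3 157/2 156/3 154/3 14
[... 1012 characters left out ...]
80/-2 163/-2 133/-3 100/2 103/-1 107/-2 108/-3 106/-3 106/-4
-25 [285.7 220.5] rows 214 | 126/0 149/0 126/0 162/-2 184/-3 188/-3 186/-2 175/-2 157/-2 128/-2 95/1 102/-2 109/-4 109/-3 103/-4 175/-6
-48 [290.7 215.4] rows 208 | 46/0 137/2 146/3 140/0 163/-1 179/-3 180/-2 174/-2 158/-1 127/-1 96/-1 80/-1 75/-1 76/0 75/0 73/0
-56 [292.4 213.7] rows 207 | 54/0 47/0 118/2 117/1 161/-2 182/-2 182/-3 175/-1 146/-2 142/1 96/1 70/0 72/-1 73/0 72/-1 71/0
-64 [294.1 211.9] rows 205 | 126/2 63/1 37/1 36/0 33/0 34/1 31/0 30/0 29/-1 61/-1 96/0 115/0 133/1 139/2 141/0 139/1
-70 [295.3 210.7] rows 204 | 126/0 75/1 41/1 38/1 37/-1 37/-1 35/1 37/1 35/-1 33/0 32/0 129/1 142/1 141/1 142/1 141/1
diam px [ 0. -5.]
```

```bash
python3 - <<'E'
from h import *
h=np.radians(116.2);u=np.array([np.cos(h),np.sin(h),0]);v=np.array([-u[1],u[0],0])
X0=np.array([.5256,.0535,.059])
im=cv2.imread('pics/s11.png').astype(np.float32)
for k in list(range(-72,-50,2))+list(range(56,80,2)):
    p=proj('s11',X0+k*1e-3*v); q=cv2.getRectSubPix(im,(1,1),(float(p[0]),float(p[1])))[0,0]; print(k,p.round(1),q.round(0))
# clip positions: same in seated line? w11 green top end & cap edge along axis
im=cv2.imread('pics/w12.png').astype(np.float32)
for k in range(10,80,3):
    p=proj('w12',X0+k*1e-3*v); q=cv2.getRectSubPix(im,(1,1),(float(p[0]),float(p[1])))[0,0]; print('w12',k,p.round(1),q.round(0))
# carriage corners predicted vs image not needed; cap edge known in w9 at px row ~163
print('cap edge from mid in w9 (mm):',1e3*np.linalg.norm(onz('w9',280.5,163,.0083)-np.array([.5238,-.2918,.0083])))
E
```

```text
-72 [295.8 209.9] [36. 36. 36.]
-70 [295.3 210.4] [36. 36. 35.]
-68 [294.9 210.8] [36. 36. 35.]
-66 [294.5 211.2] [34. 34. 33.]
-64 [294.1 211.6] [31. 31. 31.]
-62 [293.7 212.1] [46. 47. 47.]
-60 [293.3 212.5] [65. 67. 68.]
-58 [292.8 212.9] [92. 96. 97.]
-56 [292.4 213.4] [138. 144. 146.]
-54 [292.  213.8] [168. 176. 178.]
-52 [291.6 214.2] [164. 173. 174.]
56 [266.8 239.6] [47. 73. 44.]
58 [266.3 240.1] [47. 73. 44.]
60 [265.8 240.6] [48. 74. 45.]
62 [265.3 241.1] [48. 74. 45.]
64 [264.8 241.6] [47. 70. 44.]
66 [264.3 242.1] [43. 62. 41.]
68 [263.8 242.6] [41. 58. 39.]
70 [263.3 243.2] [45. 58. 44.]
72 [262.8 243.7] [61. 67. 60.]
74 [262.3 244.2] [82. 82. 82.]
76 [261.8 244.7] [90. 87. 90.]
78 [261.3 245.2] [84. 83. 85.]
w12 10 [448.4 222.3] [233. 240. 242.]
w12 13 [449.1 217.7] [233. 240. 242.]
w12 16 [449.7 213. ] [234. 240. 243.]
w12 19 [450.4 208.2] [235. 242. 244.]
w12 22 [451.1 203.5] [ 69. 139.  57.]
w12 25 [451.7 198.6] [103. 149.  97.]
w12 28 [452.4 193.8] [187. 194. 189.]
w12 31 [453.1 188.9] [179. 188. 181.]
w12 34 [453.8 184. ] [185. 191. 187.]
w12 37 [454.5 179. ] [141. 156. 142.]
w12 40 [455.2 174. ] [ 70. 142.  59.]
w12 43 [455.9 168.9] [ 72. 143.  60.]
w12 46 [456.6 163.8] [ 72. 144.  59.]
w12 49 [457.3 158.7] [ 73. 146.  61.]
w12 52 [458.  153.5] [ 74. 148.  61.]
w12 55 [458.8 148.3] [ 74. 147.  60.]
w12 58 [459.5 143. ] [ 74. 147.  61.]
w12 61 [460.2 137.7] [ 75. 148.  62.]
w12 64 [461.  132.3] [ 74. 149.  61.]
w12 67 [461.7 126.9] [ 74. 149.  61.]
w12 70 [462.5 121.5] [245. 242. 247.]
w12 73 [463.3 116. ] [246. 244. 247.]
w12 76 [464.  110.5] [172. 177. 176.]
w12 79 [464.8 104.9] [191. 197. 196.]
cap edge from mid in w9 (mm): 21.471936600788148
```

```bash
python3 -c "
from workcell import arm, imaging, probe_bus
print(probe_bus.observe()['force'],probe_bus.observe()['t']); print(arm.finish_job())"
```

```text
[-0.32134653  1.14571282 -0.61242701] 16.5333
the job is handed in; nothing more can be done
None
```

Job handed in at 16.5 s: the pointer is in line with the tab (within about 0.1–0.2 mm by the camera, not overshot), and the marker measures level at seat height across both clips, its middle within about 2 mm of midway, with the gripper clear of everything.

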